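# Hold the chime head hole-up for gluing

## Task

Pick up the square wooden chime head lying on the bench, find which of its two ends has the blind hole (the other end is solid), turn it so that the hole faces straight up, and hold it still like that about a hand's breadth above the middle of the drip tray, ready for the glue. Finish while still holding it in the gripper: do not put it down or let go. Leave the glue bottle, the bell and the screwdriver where they are.

Things in the scene. Friction and masses are not known exactly. Their poses are not given: they have to be found in the camera images.
- chime_head: Square hardwood block 56 mm long, 44 x 44 mm across, 55 to 115 g, copper band round each end, blind hole in one end. Starts loose, lying on a long side, pointing any way, so the hole starts facing level, to any side. Origin: centre of its starting underside (22 mm off the long axis). x runs along the block, out of the holed end; z up at the start; y level, across (44 mm, the width to grip).
- head_hole (a point): Centre of the mouth of the blind hole (26 mm in diameter, 32 mm deep, centred; the other end is solid), in the plane of the holed end, 28 mm from the block's middle. Axes as the chime head's: x points straight out of the hole.
- head_mid (a point): Middle of the chime head (inside the block, on its long axis). Axes as the chime head's.
- drip_tray: Shallow open steel drip tray, 140 x 180 mm, rim 22 mm above the bench, walls 3 mm, fixed to the bench on the robot's left. Origin: centre of its underside; z up, y along its long side.
- tray_mid (a point): Centre of the tray's inner floor, 3 mm above the bench.
- glue_bottle: White plastic glue bottle, 52 mm in diameter, 130 mm tall, loose, standing; leave it. Origin: centre of its underside.
- brass_bell: Small brass bell, 68 mm in diameter, 58 mm tall, loose, standing on its mouth; leave it. Origin: centre of its underside.
- screwdriver: Screwdriver with a black handle lying on the bench on the robot's right; leave it. Origin: underside, x along the shaft towards its tip.

How it is judged:
On the way:
1. the chime head is lifted clear of the bench in the fingers (contact force between chime_head and the fingers above 1 N and height (world z) of head_mid above 0.07 m), for 0.2 s.
At the end, for the whole second after the job is handed in: The fingers hold the chime head in the air, off tray and bench, at rest, its hole facing up within 0.21 rad (12 degrees), the hole's mouth within 50 mm of the tray's middle seen from above and 100 to 270 mm above the bench (the block's lower end about 45 to 215 mm) (angle between head_hole's own x axis and vertical below 0.21 rad and horizontal distance between head_hole and tray_mid below 0.05 m and height (world z) of head_hole between 0.1 and 0.27 m and contact force between chime_head and the fingers above 1 N and contact force between chime_head and drip_tray below 0.05 N and linear speed of chime_head below 0.03 m/s and angular speed of chime_head below 0.2 rad/s); the arm keeps its last pose, push and grip.
It fails at once if the glue bottle is moved more than 20 mm (distance of glue_bottle from where it was at the start of the episode above 0.02 m).
It fails at once if the brass bell is moved more than 20 mm (distance of brass_bell from where it was at the start of the episode above 0.02 m).
It fails at once if the screwdriver is moved more than 20 mm (distance of screwdriver from where it was at the start of the episode above 0.02 m).
It also fails if it takes over 32 s, if anything falls off the work surface, if the arm or the gripper's body presses on something with over 40 N, if the wrist force passes 120 N, or if a joint passes its speed limit or range.

## Robot

A 6-joint arm with a two-finger parallel gripper is mounted at the origin on the work surface. World frame = base frame: x ahead of the robot, y to its left, z up, the work surface at z = 0. Lengths are in m, angles in rad, forces in N, time in s.
With the tool pointing down it reaches from about 0.3 to 0.75 m from the base axis. Payload 8.5 kg.
Tool frame: the origin (TCP) lies midway between the tips of the shut fingers; the grasp point (between the pads) lies 19 mm behind it; z points along the fingers, y is the line along which they close (so a half turn about z gives the same grasp; the last joint's range is limited). The gripper opens to 88 mm and grips with 3 to 60 N. Pads are 18 mm wide; open, the fingers measure 123 mm over their backs; the gripper's body (75 mm by 187 mm) begins 45 mm behind the grasp point.
Start: joints at [-1.401, 0.381, 1.297, -0, 1.464, -0.215], TCP at [0.206, -0.51, 0.218] pointing down, gripper open.
Joint ranges: [-3.11, 3.11], [-0.89, 2.33], [0.22, 2.48], [-1.42, 4.56], [0.17, 2.85], [-2.88, 2.88]. Speed limits (rad/s): [2.39, 2.39, 3.14, 3.14, 3.14, 3.14].

## Interface

Orientations are given as a 3x3 rotation matrix whose columns are the frame's x, y, z axes.
In Python, from plant import r, workorder, grab_frame, camera_model gives the robot as it stands (r), with the cameras as plain functions and the job (workorder).
- The arm moves only by the tool jog_arm, called after "Call:" as a command line: name --argument value ..., lists and objects as JSON in quotes. Schema: {"type":"object","properties":{"deltas":{"type":"array","items":{"type":"array","items":{"type":"array","items":{"type":"number"},"minItems":6,"maxItems":6},"minItems":1,"maxItems":20},"minItems":1,"maxItems":1},"finger_gap":{"type":"number"},"only":{"type":"string"},"quiet":{"type":"boolean"},"lines":{"type":"string"}},"required":["deltas"],"additionalProperties":false}. deltas is a list that holds a single list of rows (three levels of brackets), with 1 to 20 rows, each of 6 numbers: dx, dy, dz in a scale on which 1.0 is 0.8 m, then a rotation vector rx, ry, rz in a scale on which 1.0 is pi rad; each row is the pose to reach, as a shift and turn from the pose commanded when the call began, along the tool's axes at that moment; what a row does not reach only later rows make up. A row lasts 1/10 s, in which the tool goes at most 0.05 m and 0.15 rad, less where a joint would pass 70% of its speed; a pose out of reach is approached as far as the arm can. finger_gap is the finger opening in m, set as the call begins (left out keeps the last). The fingers move at their own pace and stop on an object; the grip force is fixed at half the most. Time passes only in rows, so rows that do not move let the fingers close. The tool returns the time, the measured TCP pose, the force, the opening and the grip force at its end. only (a regular expression) keeps the lines of the reply that match it, lines (a string "A,B") keeps lines A to B, and quiet returns only ok. No shift or turn number may pass 1 either way. Input that does not fit is refused with a message, and nothing moves.
- r.get_obs(): the state, without advancing time (a new reading comes with each control period).
- grab_frame(name): name is "scene" or "side" or "wrist"; returns the picture (384x512x3 uint8, blue, green, red); there is no depth.
- camera_model(name): a dict with "intrinsics" (3x3 intrinsics, pixels), "xyz" and "rotation" of the camera in the world. Camera axes: x right, y down, z forward; pixel columns grow to the right and rows downward; lengths in m; the calibration is good to about 2 mm. The wrist camera is an equidistant fisheye: a pixel r from the principal point sees the ray r / f radians off the axis. A picture is of the moment at which its call begins: read the wrist's pose just before it. camera_model takes no time and is no camera call; for the wrist camera it gives the pose at the moment of the call.
- workorder.close_job(): hands the job in; it is judged then, once.
The state is a dict: "clock": time; "q": joint angles; "joint_velocities": joint speeds; "joint_efforts": joint torques, N m; "tcp_pos": TCP position; "orientation": TCP orientation; "force": force on the tool from outside, world axes, zero at the start; "moment": the same for the moment, N m; "width": finger opening in m; "finger_force": force on a finger pad.
Only numpy, scipy, OpenCV 4.12 (cv2) and the standard library are available. Lean on these libraries where they do the work, as an engineer would, in place of code of your own. Each camera call takes 0.05 s, during which the arm holds its last target. There are 200 camera calls.

## Working session

There is one attempt and no reset: what is moved stays moved. The work goes in short steps, Python scripts to look and compute and a tool call to move; the robot and the scene stay as the last step left them, time stands still between calls to the robot, and variables do not carry over. Pictures are saved under pics/ and viewed, at most 10 in all, crops included, and the job is handed in when it is done.

```bash
ls; mkdir -p pics; python3 - <<'E'
from plant import r, workorder, grab_frame, camera_model
import cv2,numpy as np
a=grab_frame("scene");b=grab_frame("side")
cv2.imwrite("pics/a.png",a);cv2.imwrite("pics/b.png",b)
for n in("scene","side","wrist"):
    c=camera_model(n);print(n,np.round(c["intrinsics"],1).tolist(),np.round(c["xyz"],3),np.round(c["rotation"],3).tolist())
o=r.get_obs();print(o["clock"],o["tcp_pos"],np.round(o["orientation"],3).tolist(),o["width"])
E
```

```text
pics
plant.py
scene [[481.2, 0.0, 248.3], [0.0, 481.2, 199.8], [0.0, 0.0, 1.0]] [1.139 0.369 1.144] [[-0.609, 0.678, -0.41], [0.793, 0.523, -0.313], [0.002, -0.516, -0.856]]
side [[410.1, 0.0, 259.7], [0.0, 410.1, 195.9], [0.0, 0.0, 1.0]] [0.164 0.799 0.89 ] [[-0.892, -0.29, 0.348], [-0.452, 0.598, -0.661], [-0.016, -0.747, -0.665]]
wrist [[297.3, 0.0, 254.2], [0.0, 297.3, 191.5], [0.0, 0.0, 1.0]] [ 0.276 -0.482  0.384] [[0.376, -0.886, -0.272], [-0.927, -0.36, -0.108], [-0.002, 0.292, -0.956]]
0.1 [ 0.20640833 -0.50950449  0.21790924] [[0.927, 0.375, -0.0], [0.375, -0.927, 0.001], [0.0, -0.001, -1.0]] 0.08815123939954261
```

View pics/a.png

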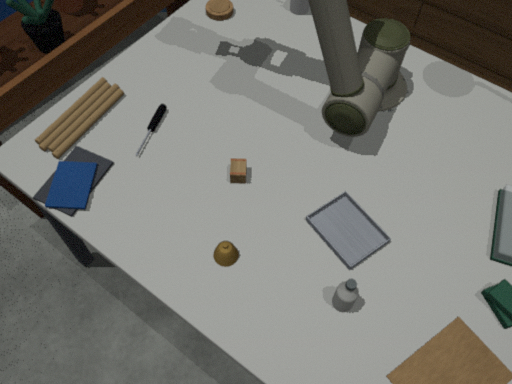

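View pics/b.png

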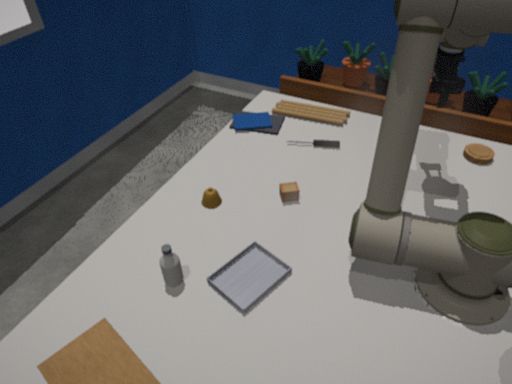

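The scene view shows the block at about (238,170), the tray at (347,230), the bell at (226,252) and the bottle at (345,295). In the side view the block is at (289,191). Next I'll locate each one and enlarge the block.

```bash
cat > h.py <<'E'
from plant import r, workorder, grab_frame, camera_model
import cv2,numpy as np
def onplane(n,px,z):
    c=camera_model(n);d=np.array(c["rotation"])@np.linalg.inv(c["intrinsics"])@np.array([px[0],px[1],1.]);o=np.array(c["xyz"])
    return o+d*(z-o[2])/d[2]
E
python3 - <<'E'
from h import *
a=cv2.imread("pics/a.png");b=cv2.imread("pics/b.png")
A=cv2.resize(a[150:190,218:258],(400,400),interpolation=cv2.INTER_CUBIC);B=cv2.resize(b[172:212,269:309],(400,400),interpolation=cv2.INTER_CUBIC)
cv2.imwrite("pics/c.png",np.hstack([A,B]))
print("block",onplane("scene",(238,165),.044),onplane("side",(289,187),.044))
print("tray",[onplane("scene",p,.022).round(3)[:2] for p in((346,195),(388,238),(351,265),(307,223))],[onplane("side",p,.022).round(3)[:2] for p in((256,244),(291,270),(246,306),(209,275))])
print("bell",onplane("scene",(226,256),.01),"bottle",onplane("scene",(345,302),.01),"drv",onplane("scene",(152,130),.01))
E
```

```text
block [ 0.539597   -0.12497175  0.044     ] [ 0.54190801 -0.1215492   0.044     ]
tray [array([0.426, 0.162]), array([0.472, 0.317]), array([0.596, 0.28 ]), array([0.563, 0.126])] [array([0.535, 0.121]), array([0.41 , 0.162]), array([0.465, 0.311]), array([0.596, 0.272])]
bell [0.76433167 0.01180814 0.01      ] bottle [0.68247929 0.31875958 0.01      ] drv [ 0.5780626  -0.42505397  0.01      ]
```

View pics/c.png

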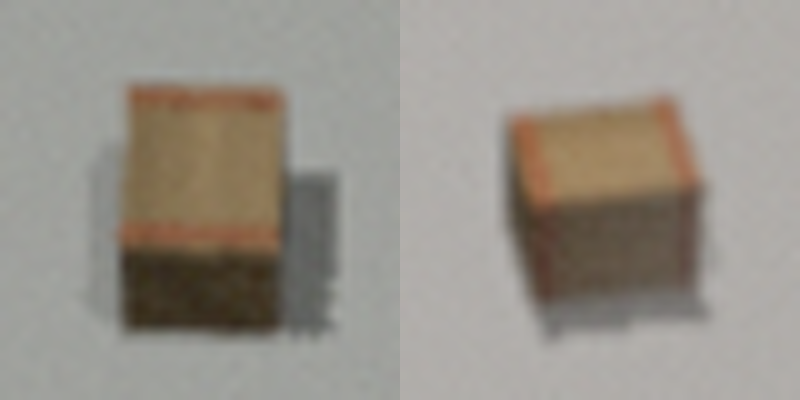

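The scene crop shows the top face, with copper bands on the far and near ends. The near end face (crop about 200,285) is dark with no clear hole. I'll work out the top corners and check the hole with the wrist camera.

```bash
python3 - <<'E'
from h import *
S=[onplane("scene",(218+u/10-.45,150+v/10-.45),.044)[:2] for u,v in((130,86),(285,90),(280,247),(122,243))]
T=[onplane("side",(269+u/10-.45,172+v/10-.45),.044)[:2] for u,v in((112,118),(272,95),(300,188),(140,210))]
for P in(S,T):
    print(np.round(P,3).tolist(),"mid",np.mean(P,0),"sides",[round(float(np.linalg.norm(P[i]-P[(i+1)%4])),3) for i in range(4)])
d=(S[2]+S[3]-S[0]-S[1]);print("ang S",np.degrees(np.arctan2(d[1],d[0])))
d=(T[0]+T[3]-T[1]-T[2]);print("ang T",np.degrees(np.arctan2(d[1],d[0])))
E=camera_model("scene")
a=cv2.imread("pics/a.png")[174:184,230:247].mean(2);print(a.astype(int))
cv2.imwrite("pics/w.png",grab_frame("wrist"))
E
```

```text
[[0.534, -0.156], [0.508, -0.121], [0.551, -0.089], [0.577, -0.125]] mid [ 0.54262958 -0.1226701 ] sides [0.044, 0.053, 0.044, 0.053]
[[0.576, -0.125], [0.534, -0.158], [0.508, -0.12], [0.549, -0.088]] mid [ 0.54194307 -0.12282946] sides [0.053, 0.046, 0.052, 0.046]
ang S 36.234861252378295
ang T 37.98632298647907
[[ 87  85  79  84  88  91  93 101 101  97  89  90  98  98 100 102  86]
 [ 67  53  58  59  60  60  68  72  76  74  64  66  70  72  74  81  89]
 [ 57  47  45  47  43  46  47  50  50  56  50  46  53  52  54  63  84]
 [ 66  48  41  46  44  43  46  43  46  45  48  54  53  44  46  61  85]
 [ 71  47  46  50  45  47  42  45  49  53  53  52  57  51  57  65  88]
 [ 79  52  50  50  47  45  45  44  44  51  53  48  50  48  54  61  87]
 [ 75  47  44  53  51  49  47  40  45  46  45  49  52  51  51  64  83]
 [ 80  48  45  47  44  48  48  46  44  45  44  45  47  55  48  59  86]
 [ 96  61  59  56  57  59  59  55  57  54  54  46  49  52  55  66  96]
 [128 120 123 121 122 125 121 121 116 106  98  96 103 100 100 119 137]]
```

View pics/w.png

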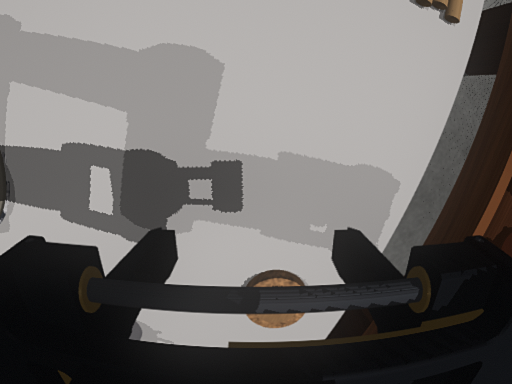

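Both views agree: block middle is (0.542, -0.123), axis about 37°, sides 53 x 44 mm against the true 56 x 44. Tray middle is about (0.51, 0.22). I'll take the wrist camera to the +37° end to look for the hole.

Units first: shifts go in shares of 0.8 m and turns go in shares of pi rad. So 0.55 m / 0.8 = 0.6875, 0.108 m / 0.8 = 0.135, -0.26 rad / 3.1416 = -0.0828.

Call:
jog_arm --deltas '[[[0.125, -0.0625, 0, 0, 0, -0.0318], [0.375, -0.175, 0.0625, 0, 0, -0.0828], [0.6875, -0.325, 0.135, 0, 0, -0.0828], [0.6875, -0.325, 0.135, 0, 0, -0.0828], [0.6875, -0.325, 0.135, 0, 0, -0.0828], [0.6875, -0.325, 0.135, 0, 0, -0.0828], [0.6875, -0.325, 0.135, 0, 0, -0.0828], [0.6875, -0.325, 0.135, 0, 0, -0.0828], [0.6875, -0.325, 0.135, 0, 0, -0.0828], [0.6875, -0.325, 0.135, 0, 0, -0.0828], [0.6875, -0.325, 0.135, 0, 0, -0.0828], [0.6875, -0.325, 0.135, 0, 0, -0.0828], [0.6875, -0.325, 0.135, 0, 0, -0.0828], [0.6875, -0.325, 0.135, 0, 0, -0.0828], [0.6875, -0.325, 0.135, 0, 0, -0.0828], [0.6875, -0.325, 0.135, 0, 0, -0.0828]]]' --finger_gap 0.088

```text
clock: 1.75
tcp_pos: [0.618, -0.0638, 0.111]
orientation: [[0.8, 0.6, 0.0], [0.6, -0.8, -0.0], [-0.0, 0.0, -1.0]]
force: [-0.3, -0.5, -0.8]
width: 0.0878
finger_force: 0.0
```

```bash
python3 - <<'E'
from h import *
o=r.get_obs();print(o["clock"],o["tcp_pos"].round(4) if hasattr(o["tcp_pos"],"round") else o["tcp_pos"],np.round(o["orientation"],3).tolist(),np.round(o["q"],2))
cv2.imwrite("pics/w2.png",grab_frame("wrist"))
E
```

```text
1.75 [ 0.618  -0.0638  0.111 ] [[0.8, 0.6, 0.0], [0.6, -0.8, -0.0], [-0.0, 0.0, -1.0]] [-0.29  0.59  1.25 -0.    1.3   0.63]
```

View pics/w2.png

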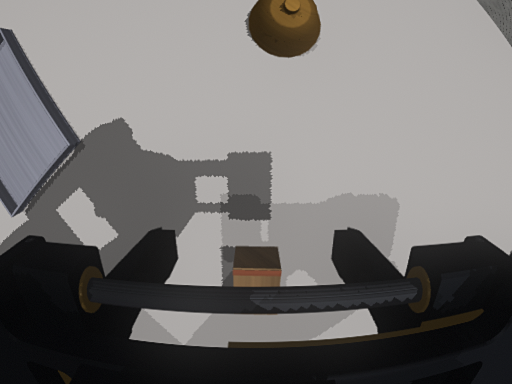

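The +37° end face is at about (257,258), above the copper band and the lit top, and it looks plain. I'll enlarge it with the contrast stretched to confirm.

```bash
python3 - <<'E'
import cv2,numpy as np
a=cv2.imread("pics/w2.png")[238:290,220:295].astype(float)
a=np.clip(a*2.2,0,255).astype(np.uint8)
cv2.imwrite("pics/w3.png",cv2.resize(a,None,fx=8,fy=8,interpolation=cv2.INTER_CUBIC))
E
```

```text
(no output)
```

View pics/w3.png

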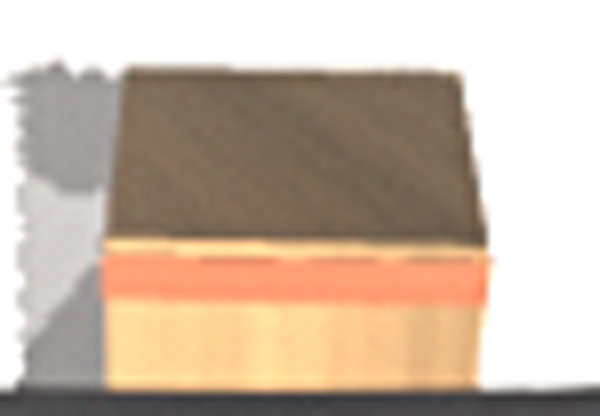

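The end at +37° is solid, with plain wood grain, so the hole faces azimuth 217°. I'll flip the tool half a turn so the hole is on tool +x, and move it over the block.

Scaled: -0.096 m / 0.8 = -0.12, 0.002 m / 0.8 = 0.0025, -1.57 rad / 3.1416 = -0.4997.

Call:
jog_arm --deltas '[[[-0.0625, 0.0025, 0, 0, 0, -0.0477], [-0.12, 0.0025, 0, 0, 0, -0.4997], [-0.12, 0.0025, 0, 0, 0, -0.4997], [-0.12, 0.0025, 0, 0, 0, -0.4997], [-0.12, 0.0025, 0, 0, 0, -0.4997], [-0.12, 0.0025, 0, 0, 0, -0.4997], [-0.12, 0.0025, 0, 0, 0, -0.4997], [-0.12, 0.0025, 0, 0, 0, -0.4997], [-0.12, 0.0025, 0, 0, 0, -0.4997], [-0.12, 0.0025, 0, 0, 0, -0.4997], [-0.12, 0.0025, 0, 0, 0, -0.4997], [-0.12, 0.0025, 0, 0, 0, -0.4997]]]'

```text
clock: 3.0
tcp_pos: [0.5426, -0.1226, 0.111]
orientation: [[-0.6, 0.8, 0.001], [0.8, 0.6, -0.0], [-0.001, 0.0, -1.0]]
force: [0.2, -0.5, 0.5]
width: 0.0881
finger_force: 0.0
```

Call:
jog_arm --deltas '[[[0, 0, 0, 0, 0, -0.4997], [0, 0, 0, 0, 0, -0.4997], [0, 0, 0, 0, 0, -0.4997], [0, 0, 0, 0, 0, -0.4997], [0, 0, 0, 0, 0, -0.4997], [0, 0, 0, 0, 0, -0.4997], [0, 0, 0, 0, 0, -0.4997], [0, 0, 0, 0, 0, -0.4997], [0, 0, 0, 0, 0, -0.4997], [0, 0, 0, 0, 0, -0.4997], [0, 0, 0, 0, 0, -0.4997], [0, 0, 0, 0, 0, -0.4997]]]'

```text
clock: 4.2
tcp_pos: [0.5428, -0.1222, 0.1108]
orientation: [[-0.802, -0.598, 0.0], [-0.598, 0.802, -0.0], [-0.0, -0.0, -1.0]]
force: [-0.3, 0.3, 0.4]
width: 0.0879
finger_force: 0.0
```

```bash
python3 -c "
from h import *
print(np.round(r.get_obs()['q'],2))"
```

```text
[-0.43  0.49  1.45 -0.    1.2  -2.65]
```

Well placed over the block. Now I descend to z≈0.007, which puts the pads about 4 mm above mid-block, then close and lift.

Scaled: 0.104 m / 0.8 = 0.13, 0.1 m / 0.8 = 0.125.

Call:
jog_arm --deltas '[[[0, 0, 0.0563, 0, 0, 0], [0, 0, 0.1, 0, 0, 0], [0, 0, 0.125, 0, 0, 0], [0, 0, 0.13, 0, 0, 0], [0, 0, 0.13, 0, 0, 0]]]'

```text
clock: 4.7
tcp_pos: [0.5431, -0.1219, 0.0066]
orientation: [[-0.802, -0.598, -0.0], [-0.598, 0.802, 0.0], [0.0, 0.0, -1.0]]
force: [0.1, -0.6, 0.7]
width: 0.0883
finger_force: 0.0
```

Call:
jog_arm --deltas '[[[0, 0, 0, 0, 0, 0], [0, 0, 0, 0, 0, 0], [0, 0, 0, 0, 0, 0], [0, 0, 0, 0, 0, 0], [0, 0, 0, 0, 0, 0], [0, 0, 0, 0, 0, 0], [0, 0, 0, 0, 0, 0], [0, 0, 0, 0, 0, 0], [0, 0, 0, 0, 0, 0], [0, 0, 0, 0, 0, 0]]]' --finger_gap 0.03

```text
clock: 5.7
tcp_pos: [0.5432, -0.1216, 0.0066]
orientation: [[-0.8, -0.6, 0.0], [-0.6, 0.8, -0.0], [-0.0, -0.0, -1.0]]
force: [-1.0, 0.8, 4.0]
width: 0.0439
finger_force: 30.1
```

Gripped: 43.9 mm at 30 N. Now lift, then carry towards the tray while yawing the hole to azimuth about 100°.

Scaled: -0.26 m / 0.8 = -0.325, -0.25 m / 0.8 = -0.3125.

Call:
jog_arm --deltas '[[[0, 0, -0.025, 0, 0, 0], [0, 0, -0.075, 0, 0, 0], [0, 0, -0.125, 0, 0, 0], [0, 0, -0.175, 0, 0, 0], [0, 0, -0.225, 0, 0, 0], [0, 0, -0.275, 0, 0, 0], [0, 0, -0.3125, 0, 0, 0], [0, 0, -0.325, 0, 0, 0], [0, 0, -0.325, 0, 0, 0]]]'

```text
clock: 6.6
tcp_pos: [0.5433, -0.1217, 0.2666]
orientation: [[-0.8, -0.6, 0.001], [-0.6, 0.8, -0.001], [-0.001, -0.001, -1.0]]
force: [-0.1, -0.5, -1.6]
width: 0.0436
finger_force: 30.1
```

Call:
jog_arm --deltas '[[[-0.025, 0.0375, 0, 0, 0, 0.0318], [-0.05, 0.075, 0, 0, 0, 0.0637], [-0.075, 0.1125, 0, 0, 0, 0.0955], [-0.1, 0.15, 0, 0, 0, 0.1432], [-0.125, 0.1875, 0, 0, 0, 0.191], [-0.15, 0.2375, 0, 0, 0, 0.2387], [-0.1625, 0.2625, 0, 0, 0, 0.2865], [-0.1813, 0.2875, 0, 0, 0, 0.3342], [-0.1813, 0.2875, 0, 0, 0, 0.382], [-0.1813, 0.2875, 0, 0, 0, 0.4297], [-0.1813, 0.2875, 0, 0, 0, 0.4775], [-0.1813, 0.2875, 0, 0, 0, 0.5252], [-0.1813, 0.2875, 0, 0, 0, 0.573], [-0.1813, 0.2875, 0, 0, 0, 0.6207], [-0.1813, 0.2875, 0, 0, 0, 0.6494], [-0.1813, 0.2875, 0, 0, 0, 0.6494], [-0.1813, 0.2875, 0, 0, 0, 0.6494], [-0.1813, 0.2875, 0, 0, 0, 0.6494]]]'

```text
clock: 8.4
tcp_pos: [0.521, 0.1494, 0.2656]
orientation: [[-0.175, 0.985, -0.001], [0.985, 0.175, -0.0], [0.0, -0.001, -1.0]]
force: [-0.7, 1.0, -0.5]
width: 0.0435
finger_force: 30.1
```

```bash
python3 -c "
from h import *
print(np.round(r.get_obs()['q'],2))"
```

```text
[ 0.06  0.34  1.23  0.    1.58 -0.12]
```

Scaled: 0.8 rad / 3.1416 = 0.2546.

Call:
jog_arm --deltas '[[[0, 0, 0, 0, 0.0318, 0], [0, 0, 0, 0, 0.0637, 0], [0, 0, 0, 0, 0.0955, 0], [0, 0, 0, 0, 0.1273, 0], [0, 0, 0, 0, 0.1592, 0], [0, 0, 0, 0, 0.191, 0], [0, 0, 0, 0, 0.2228, 0], [0, 0, 0, 0, 0.2546, 0], [0, 0, 0, 0, 0.2546, 0]]]'

```text
clock: 9.3
tcp_pos: [0.5213, 0.1481, 0.2646]
orientation: [[-0.117, 0.985, -0.125], [0.685, 0.171, 0.708], [0.719, -0.003, -0.695]]
force: [-1.1, -0.1, -1.6]
width: 0.0438
finger_force: 30.1
```

```bash
python3 -c "
from h import *
print(np.round(r.get_obs()['q'],2))"
```

```text
[-0.29  0.42  1.34  0.71  1.76 -0.46]
```

Scaled: 0.111 m / 0.8 = 0.1388, 0.09 m / 0.8 = 0.1125, 0.77 rad / 3.1416 = 0.2451.

Call:
jog_arm --deltas '[[[0, 0, 0.0125, 0, 0.0318, 0], [0, 0, 0.0375, 0, 0.0637, 0], [0.0063, 0, 0.0625, 0, 0.0955, 0], [0.0125, 0, 0.0875, 0, 0.1273, 0], [0.0163, 0, 0.1125, 0, 0.1592, 0], [0.0213, 0, 0.1388, 0, 0.191, 0], [0.0213, 0, 0.1388, 0, 0.2228, 0], [0.0213, 0, 0.1388, 0, 0.2451, 0], [0.0213, 0, 0.1388, 0, 0.2451, 0], [0.0213, 0, 0.1388, 0, 0.2451, 0], [0.0213, 0, 0.1388, 0, 0.2451, 0]]]'

```text
clock: 10.4
tcp_pos: [0.5053, 0.2397, 0.2019]
orientation: [[-0.003, 0.985, -0.174], [0.003, 0.174, 0.985], [1.0, 0.002, -0.004]]
force: [0.5, -0.8, -0.7]
width: 0.0434
finger_force: 30.1
```

```bash
python3 - <<'E'
from h import *
print(np.round(r.get_obs()['q'],2))
a=grab_frame("scene");b=grab_frame("side")
# wide crops round the tray
P=lambda n:(lambda c:(lambda v:(c["intrinsics"]@v/v[2])[:2])(np.array(c["rotation"]).T@(np.array([.505,.22,.21])-c["xyz"])))({k:np.array(v) for k,v in camera_model(n).items()})
o=[]
for n,i in(("scene",a),("side",b)):
    u,v=np.round(P(n)).astype(int);print(n,u,v);o.append(cv2.resize(i[v-50:v+50,u-50:u+50],(400,400),interpolation=cv2.INTER_CUBIC))
cv2.imwrite("pics/d.png",np.hstack(o))
E
```

```text
[-0.26  0.75  1.61  1.25  1.87 -0.84]
scene 364 189
side 246 223
```

View pics/d.png

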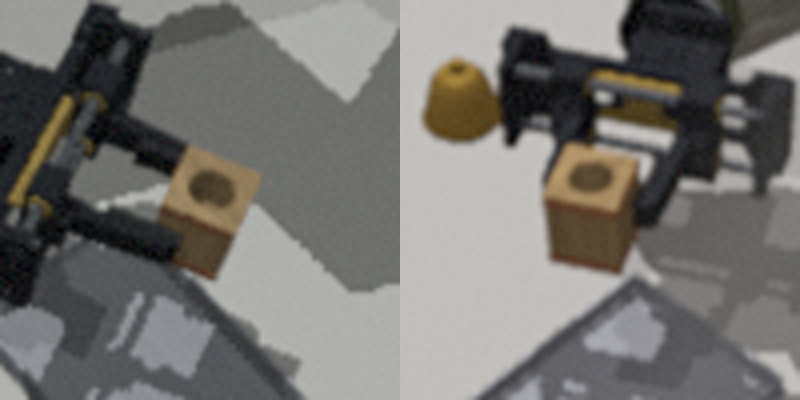

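The hole is visible on the upper face in both views, at scene crop (212,188) and side crop (191,177). I'll check its position before handing in.

```bash
python3 - <<'E'
from h import *
for z in(.22,.23,.24): print(z,onplane("scene",(366.5,185.6),z)[:2].round(3),onplane("side",(243.4,216.9),z)[:2].round(3))
E
```

```text
0.22 [0.501 0.222] [0.515 0.214]
0.23 [0.508 0.224] [0.51  0.223]
0.24 [0.515 0.225] [0.505 0.232]
```

Call:
jog_arm --deltas '[[[0, 0, 0, 0, 0, 0], [0, 0, 0, 0, 0, 0], [0, 0, 0, 0, 0, 0], [0, 0, 0, 0, 0, 0], [0, 0, 0, 0, 0, 0]]]'

```text
clock: 11.0
tcp_pos: [0.5054, 0.2395, 0.2013]
orientation: [[-0.0, 0.985, -0.173], [0.001, 0.173, 0.985], [1.0, -0.0, -0.001]]
force: [-0.1, -0.7, -1.3]
width: 0.0438
finger_force: 30.1
```

The two views cross at (0.509, 0.223, 0.23), within about 5 mm of the tray middle and inside the height limits. The arm is still and the grip is 30 N, so I'm handing it in.

```bash
python3 -c "
from plant import r, workorder, grab_frame, camera_model
print(workorder.close_job())"
```

```text
the job is handed in; nothing more can be done
None
```

The job is handed in at about 11 s: the gripper is holding the chime head with its hole straight up about 5 mm from the tray's middle, hole mouth 0.23 m above the bench; no verdict was printed.

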